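Fit the idler bearing and hold the belt tensioner back

ROBOT

A 6-joint arm with a two-finger parallel gripper is mounted at the origin on a cart in front of the work surface, level with it; the furniture and walls round the work are solid. World frame = base frame: x ahead of the robot, y to its left, z up, the work surface at z = 0. Lengths are in m, angles in degrees, forces in N, time in s.
With the tool pointing down it reaches from about 0.375 to 0.9 m from the base axis. Payload 3.1 kg.
Tool frame: the origin (TCP) lies on the centre line of the jaws, within the pads' length; the fingertips stand 8 mm ahead of it and the grasp point (between the pads) lies 11 mm behind it (bot.tip_extent is the distance from the TCP to the fingertips, in m); z points along the fingers, y is the line along which they close (so a half turn about z gives the same grasp; the last joint's range is limited). The gripper opens to 87 mm and grips with 3 to 60 N. Pads are 19 mm wide; open, the fingers measure 117 mm over their backs; the gripper's body (75 mm by 190 mm) begins 51 mm behind the grasp point.
Start: joints at [65.231, 30.224, 82.088, -0, 67.689, -10.227], TCP at [0.157, 0.605, 0.231] pointing down, gripper open.
Joint ranges: [-176.69, 176.69], [-43.24, 126.21], [12.49, 139.97], [-82, 262], [0, 151.66], [-163.58, 163.58]. Speed limits (degrees/s): [159.86, 159.86, 180, 180, 180, 180].

INTERFACE

Orientations are given as a 3x3 rotation matrix whose columns are the frame's x, y, z axes.
In Python, from rig import bot, vision, workorder gives the robot as it stands.
- The arm moves only by the shell command python3 -m handwheel 'ROWS'. ROWS is JSON, a list of rows, each an object with "delta_rot": the turn, a rotation vector about the tool's x, y, z in rad, a list of three; "xyz": the shift along the tool's x, y, z in mm, a list of three; "hand": the closure, from -1 (fully open) to 1 (shut). A call has exactly 5 rows; each row is the pose to reach, as a shift and turn from the pose commanded when the call began, along the tool's axes at that moment; what a row does not reach only later rows make up. A row lasts 1/8 s, in which the tool goes at most 62.5 mm and 10.7 degrees, less where a joint would pass 70% of its speed; a pose out of reach is approached as far as the arm can. A call with a gripper value outside its range is refused whole. The fingers move at their own pace and stop on an object; the grip force is fixed at half the most. Time passes only in rows, so rows that repeat a pose let the fingers close, or fill a call up. It gives the time, the measured TCP pose, the force, the opening and the grip force at its end, in the units of the state.
- bot.read_state(): the state, without advancing time (a new reading comes with each control period).
- vision.capture(name): name is "side" or "top" or "wrist"; returns the picture (420x560x3 uint8, red, green, blue); there is no depth.
- vision.camera_model(name): a dict with "camera_matrix" (3x3 intrinsics, pixels), "camera_from_world" (4x4, takes a point from world to camera coordinates). Camera axes: x right, y up, looking along -z (the intrinsics and any distortion apply to the point x, -y, -z); pixel columns grow to the right and rows downward; lengths in m; the calibration is good to about 2 mm. A picture is of the moment at which its call begins: read the wrist's pose just before it. camera_model takes no time and is no camera call; for the wrist camera it gives the pose at the moment of the call.
- workorder.hand_in(): hands the job in; it is judged then, once.
The state is a dict: "time_s": time; "joint_positions": joint angles; "qvel": joint speeds; "tau": joint torques, N m; "position": TCP position; "tcp_rot": TCP orientation; "force": force on the tool from outside, world axes, zero at the start; "moment": the same for the moment, N m; "opening": opening from 0.0 (shut) to 1.0 (fully open); "grasp_force": force on a finger pad.
Only numpy, scipy, OpenCV 4.12 (cv2) and the standard library are available. Lean on these libraries where they do the work, as an engineer would, in place of code of your own. Each camera call takes 0.05 s, during which the arm holds its last target. There are 200 camera calls.

TASK

Fit the loose ball bearing as the idler over the upright stud of the belt tensioner arm, flat down on its collar. Then push the sprung arm back (away from the two pulleys) over its ratchet until the pawl has clicked in behind the last tooth, and on to the rubber back stop, and finish while still holding it pushed back there, off the pawl and with the bearing still seated, so that a mate can slip the belt on. Leave the other things on the bench where they are.

Things in the scene. Friction and masses are not known exactly. Their poses are not given: they have to be found in the camera images.
- drive_plate: fixed aluminium plate of a belt drive, 240 (x) x 290 (y) x 12 mm, its x axis roughly away from the robot; origin under its centre. On it: two toothed pulleys, 55 mm across, 73 mm high, at x -85, y +110 and y -110 mm (axes of the plate); the tensioner, pivot at x 20, y -90; the pawl's guide at x 88, y -90, 34 mm high, with a small knob behind it. The space between the pulleys is free
- stud_seat (a point): point on the axis of the stud, on top of its collar, 46 mm above the bench: where the centre of the bearing's underside belongs. It moves with the arm. The collar is 31 mm across; the vertical stud on it is 21 mm thick and 21 mm high, its top 7 mm tapering to 11 mm. Below the collar is the arm's end, 33 mm across, 30 to 40 mm above the bench
- pivot (a point): point on the arm's vertical pivot axis, 46 mm above the bench; the stud is 115 mm from it. The pivot post has a coil spring round it and is 71 mm high; a thin spring anchor pin, 62 mm high, stands 44 mm to its right
- back_stop (a point): top centre of the back stop, a rubber-sleeved post 16 mm thick and 44 mm high, which the far side of the arm bar meets 78 mm from the pivot; a like front stop stands on the near side
- tensioner_arm: steel tensioner arm, a flat bar 24 mm wide and 10 mm thick (30 to 40 mm above the bench) from the pivot to the stud; origin on the pivot axis at bench height, its x axis along the arm towards the stud
- tensioner (a joint): arm angle, rad, growing clockwise from above as it is pushed back: 0 on the front stop (arm 125 degrees counter-clockwise of the plate's x), 0.65 on the back stop. Its spring pushes towards 0: 3 N at the stud at 0, 8 N at 0.65, a few N more as the pawl climbs a tooth. Once passed, the three teeth stop its return at about 0.20, 0.35 and 0.50 (last). Starts at 0 or on the first tooth
- pawl (a joint): travel of the sprung pawl slider in m: 0 fully in, up to about 0.005 while it climbs over a tooth, snapping back to 0 behind it (the click)
- idler_bearing: loose steel ball bearing lying flat on the bench, 52 mm outside, 15 mm thick, about 0.13 kg, bore 25 mm (about 23 mm free); origin at the centre of its underside
- hex_key: bystander: hexagon key, 36 x 124 x 6 mm, lying on the rear left part of the drive plate
- pinion_a: bystander: helical pinion, 45 mm across, 42 mm high, origin under its centre
- pinion_b: bystander: another such pinion
- grease_tub: bystander: open grease tub, 67 mm across, 52 mm high, origin under its centre
- oil_bottle: bystander: oil bottle, 48 mm across, 161 mm high, origin under its centre
Mind the look-alikes: they are no part of the job. What is shaped like the idler_bearing but brown or purple is not meant.

How it is judged (in metres and radians):
On the way, in this order (a step that is already met when the one before it is completed fails the run):
1. the bearing is seated on the stud, the arm not yet past the last tooth's hold (horizontal distance between idler_bearing and stud_seat below 0.004 m and z of idler_bearing in the frame of stud_seat between -0.003 and 0.003 m and angle between idler_bearing's own z axis and vertical below 0.1 rad and value of joint tensioner below 0.55 rad), for 0.3 s.
2. the arm is pushed back past the last tooth, with the pawl clicked in behind it (value of joint tensioner above 0.57 rad and value of joint pawl below 0.0015 m), for 0.2 s.
At the end, for the whole second after the job is handed in: Fingers still push on the bearing or arm with over 2 N; the arm rests past 0.58 rad (within 8 mm of the back stop at the stud, clear of the last tooth) with the pawl in (under 1.5 mm out); the bearing is within 4 mm of the stud's axis, within 3 mm of the collar, tilted under 0.1 rad (value of joint tensioner above 0.58 rad and value of joint pawl below 0.0015 m and (contact force between the fingers and idler_bearing above 2 N or contact force between the fingers and tensioner_arm above 2 N) and horizontal distance between idler_bearing and stud_seat below 0.004 m and z of idler_bearing in the frame of stud_seat between -0.003 and 0.003 m and angle between idler_bearing's own z axis and vertical below 0.1 rad and velocity of joint tensioner between -0.05 and 0.05 rad/s); the arm keeps its last pose, push and grip.
It fails at once if a bystander is moved more than 25 mm (distance of any of hex_key, pinion_a, pinion_b, grease_tub, oil_bottle from where it was at the start of the episode above 0.025 m).
It also fails if it takes over 58 s, if anything falls off the work surface, if the arm or the gripper's body presses on something with over 40 N, if the wrist force passes 120 N, or if a joint passes its speed limit or range.

## Working session

There is one attempt and no reset: what is moved stays moved. The work goes in short steps, Python scripts to look and compute and a shell command to move; the robot and the scene stay as the last step left them, time stands still between calls to the robot, and variables do not carry over. Pictures are saved under pics/ and viewed, at most 10 in all, crops included, and the job is handed in when it is done.

```bash
mkdir -p pics; ls; python3 - <<'E'
from rig import bot, vision
import cv2, numpy as np
s=bot.read_state(); print(s['time_s'],s['position'],np.round(s['tcp_rot'],3).tolist(),s['opening'],bot.tip_extent)
for n in ['top','side']:
    m=vision.camera_model(n); print(n,np.round(m['camera_matrix'],1).tolist(),np.round(m['camera_from_world'],3).tolist(),[k for k in m])
    cv2.imwrite(f'pics/{n}0.png',vision.capture(n)[:,:,::-1])
E
```

```text
pics
0.0 [0.15661838 0.60433662 0.22957669] [[-0.968, 0.251, -0.001], [0.251, 0.968, -0.002], [0.0, -0.002, -1.0]] 0.9981545592790669 0.008
top [[499.7, 0.0, 278.7], [0.0, 499.7, 208.9], [0.0, 0.0, 1.0]] [[-0.015, -1.0, -0.019, -0.059], [0.991, -0.017, 0.131, -0.613], [-0.131, -0.017, 0.991, -1.09], [0.0, 0.0, 0.0, 1.0]] ['camera_matrix', 'camera_from_world']
side [[482.8, 0.0, 278.9], [0.0, 482.8, 211.9], [0.0, 0.0, 1.0]] [[-0.992, -0.125, -0.021, 0.591], [0.031, -0.402, 0.915, -0.114], [-0.123, 0.907, 0.403, -0.924], [0.0, 0.0, 0.0, 1.0]] ['camera_matrix', 'camera_from_world']
```

View pics/top0.png

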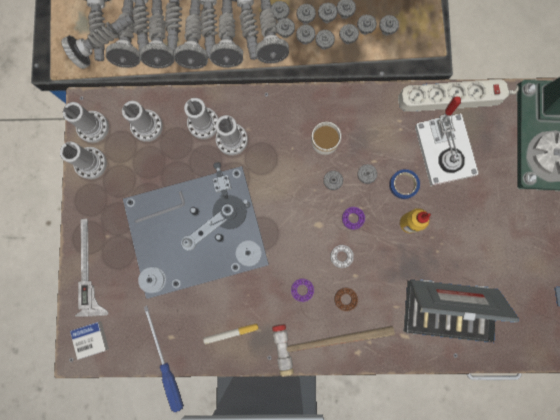

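View pics/side0.png

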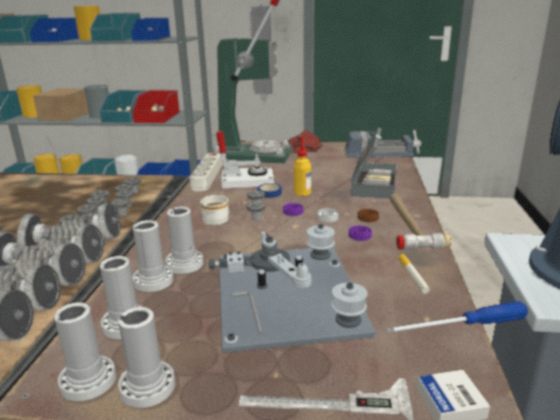

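The bench shows the candidates for the bearing, in top-view pixels: silver-white ring (342,256), purple rings (353,218) and (302,290), brown ring (346,299), big blue ring (404,183). I choose the silver one at (342,256). The stud is near (188,243), the pivot near (228,211), and the pulleys at (152,280) and (248,252).

```bash
cat > h.py <<'E'
import numpy as np, cv2
from rig import bot, vision
def ray(n,u,v,m=None):
    m=m or vision.camera_model(n); K=np.array(m['camera_matrix']); T=np.array(m['camera_from_world'])
    d=np.linalg.inv(K)@[u,v,1]; d=np.array([d[0],-d[1],-d[2]])
    R=T[:3,:3]; return -R.T@T[:3,3], R.T@d
def onz(n,u,v,z,m=None):
    o,d=ray(n,u,v,m); return o+d*(z-o[2])/d[2]
def proj(n,p,m=None):
    m=m or vision.camera_model(n); K=np.array(m['camera_matrix']); T=np.array(m['camera_from_world'])
    c=T[:3,:3]@p+T[:3,3]; q=K@[c[0],-c[1],-c[2]]; return q[:2]/q[2]
E
python3 - <<'E'
from h import *
t=cv2.imread('pics/top0.png'); s=cv2.imread('pics/side0.png')
a=cv2.resize(t[165:305,120:270],None,fx=4,fy=4,interpolation=2)[:, :520]
a=cv2.resize(t[170:300,125:270],(435,390),interpolation=2)
b=cv2.resize(t[230:285,310:375],(325,275),interpolation=2)
o=np.zeros((600,780,3),np.uint8); o[:390,:435]=a; o[:275,440:765]=b
c=cv2.resize(s[205:235,300:360],(330,165),interpolation=2); o[280:445,440:770]=c
d=cv2.resize(s[225:295,200:350],(430,200),interpolation=2); o[395:595,:430]=d
cv2.imwrite('pics/crop1.png',o)
hsv=cv2.cvtColor(t,cv2.COLOR_BGR2HSV)
m=((hsv[...,1]<60)&(hsv[...,2]>120)).astype(np.uint8)
w=np.zeros_like(m); w[235:280,320:365]=1; m*=w
cs,_=cv2.findContours(m,cv2.RETR_EXTERNAL,cv2.CHAIN_APPROX_NONE); cc=max(cs,key=cv2.contourArea)
(e,ax,an)=cv2.fitEllipse(cc); print(e,ax,onz('top',*e,0.0075))
for n,p,z in [('pulL',(152,280),.07),('pulR',(248,252),.07),('stud',(188,243),.067),('piv',(228,210),.071)]: print(n,onz('top',*p,z))
E
```

```text
(342.0, 257.0) (52.07398223876953, 52.07398223876953) [ 0.50255767 -0.21113458  0.0075    ]
pulL [0.45708085 0.20844067 0.07      ]
pulR [ 5.14437363e-01 -4.97713266e-04  7.00000000e-02]
stud [0.53631005 0.13139563 0.067     ]
piv [0.6072914  0.04289513 0.071     ]
```

View pics/crop1.png

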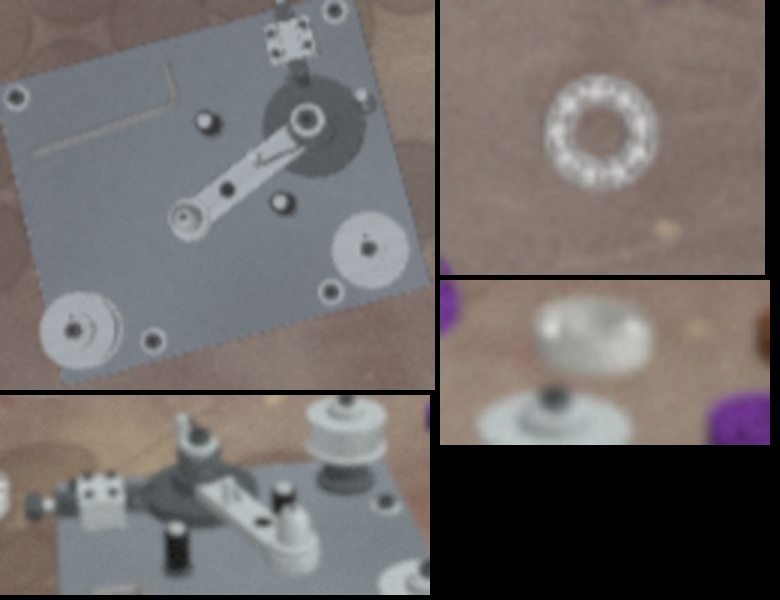

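The crop shows a silver ring with balls visible, centre at about top (342.2,256.2), which is the bearing I want. The stud tip is at about (186.3,241.7), the pivot top at (227.3,209.7) and the back stop at (194,210.7). Next I move out and across to the bearing, turning about 34° on the way.

```bash
python3 -m handwheel '[{"xyz":[-48,-36,0],"delta_rot":[0,0,0.12],"hand":-1},{"xyz":[-96,-72,0],"delta_rot":[0,0,0.24],"hand":-1},{"xyz":[-144,-108,0],"delta_rot":[0,0,0.36],"hand":-1},{"xyz":[-192,-144,0],"delta_rot":[0,0,0.48],"hand":-1},{"xyz":[-240,-180,0],"delta_rot":[0,0,0.6],"hand":-1}]'
cat >> h.py <<'E'
def go(p,yaw=None):
    s=bot.read_state(); R=np.array(s['tcp_rot']); d=R.T@(np.array(p)-s['position'])*1000
    y=np.degrees(np.arctan2(R[1,1],R[0,1])); print('shift mm',np.round(d,1),'yaw',round(y,1),'len',round(np.linalg.norm(d)),'turn', None if yaw is None else round(np.radians(y-yaw),3),'tilt',np.round(R[:2,2],4),'pos',np.round(s['position'],4),'t',s['time_s'])
E
python3 - <<'E'
from h import *
print(onz('top',342.2,256.2,.0075),onz('top',186.3,241.7,.067),onz('top',227.3,209.7,.071),onz('top',194,210.7,.044))
go([.502,-.211,.15])
E
```

```text
time_s: 0.72
position: [0.3448, 0.3688, 0.2304]
tcp_rot: [[-0.654, 0.756, -0.0], [0.756, 0.654, -0.0], [-0.0, -0.0, -1.0]]
force: [1.7, 0.0, -0.5]
opening: 1.0
grasp_force: 0.0
[ 0.50437638 -0.21164886  0.0075    ] [0.53922222 0.13516548 0.067     ] [0.60798389 0.04443843 0.071     ] [0.61056303 0.12305852 0.044     ]
shift mm [-541.3 -260.5   80.4] yaw 40.9 len 606 turn None tilt [-0.0001 -0.0001] pos [0.3448 0.3688 0.2304] t 0.725
```

```bash
python3 -m handwheel '[{"xyz":[-54,-26,0],"delta_rot":[0,0,0],"hand":-1},{"xyz":[-108,-52,0],"delta_rot":[0,0,0],"hand":-1},{"xyz":[-162,-78,0],"delta_rot":[0,0,0],"hand":-1},{"xyz":[-216,-104,0],"delta_rot":[0,0,0],"hand":-1},{"xyz":[-270,-130,0],"delta_rot":[0,0,0],"hand":-1}]' >/dev/null
python3 -m handwheel '[{"xyz":[-54,-26,14],"delta_rot":[0,0,0],"hand":-1},{"xyz":[-108,-52,28],"delta_rot":[0,0,0],"hand":-1},{"xyz":[-162,-78,42],"delta_rot":[0,0,0],"hand":-1},{"xyz":[-216,-104,56],"delta_rot":[0,0,0],"hand":-1},{"xyz":[-270,-130,70],"delta_rot":[0,0,0],"hand":-1}]'
python3 - <<'E'
from h import *
m=vision.camera_model('wrist'); im=vision.capture('wrist'); cv2.imwrite('pics/w1.png',im[:,:,::-1])
np.set_printoptions(precision=3,suppress=True); print(m); go([.5044,-.2116,.15]); print(proj('wrist',np.array([.5044,-.2116,.0075]),m))
E
```

```text
time_s: 1.98
position: [0.503, -0.2094, 0.1598]
tcp_rot: [[-0.657, 0.754, -0.0], [0.754, 0.657, 0.0], [0.001, 0.0, -1.0]]
force: [0.7, -0.2, 0.7]
opening: 1.0
grasp_force: 0.0
{'camera_matrix': array([[348.786,   0.   , 278.44 ],
       [  0.   , 348.786, 206.844],
       [  0.   ,   0.   ,   1.   ]]), 'camera_from_world': array([[ 0.754,  0.657, -0.   , -0.242],
       [-0.631,  0.724, -0.278,  0.483],
       [-0.182,  0.21 ,  0.961, -0.187],
       [ 0.   ,  0.   ,  0.   ,  1.   ]])}
shift mm [6.  2.7 8.6] yaw 40.9 len 11 turn None tilt [ 0.004 -0.007] pos [ 0.506 -0.218  0.159] t 2.025
[277.907 196.136]
```

View pics/w1.png

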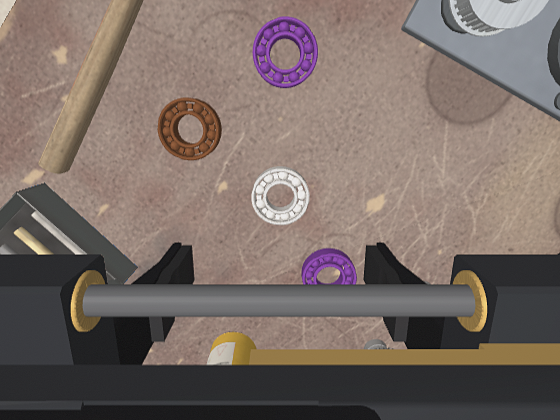

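The wrist view shows the silver ring at about (280,196), close to the prediction of (278,196). The purple and brown decoys are elsewhere. I'll refine the position and print the descent.

```bash
cat >> h.py <<'E'
def blob(im,box,f):
    u0,v0,u1,v1=box; h=cv2.cvtColor(im,cv2.COLOR_RGB2HSV); m=np.zeros(im.shape[:2],np.uint8); m[v0:v1,u0:u1]=f(h)[v0:v1,u0:u1]
    cs,_=cv2.findContours(cv2.morphologyEx(m,cv2.MORPH_CLOSE,np.ones((5,5))),cv2.RETR_EXTERNAL,cv2.CHAIN_APPROX_NONE)
    c=max(cs,key=cv2.contourArea); return cv2.fitEllipse(cv2.convexHull(c))
E
python3 - <<'E'
from h import *
m=vision.camera_model('wrist'); im=vision.capture('wrist')
e=blob(im,(230,150,330,245),lambda h:(h[...,1]<35)&(h[...,2]>140)); print(e)
p=onz('wrist',*e[0],.010,m); print(p)
go([p[0],p[1],.010])
E
```

```text
((283.5793762207031, 185.10496520996094), (58.591861724853516, 60.117149353027344), 176.8031005859375)
[ 0.50493445 -0.20951831  0.01      ]
shift mm [  3.9   2.9 149.2] yaw 40.8 len 149 turn None tilt [ 0.0024 -0.0032] pos [ 0.5049 -0.2139  0.1592] t 2.075
```

```bash
python3 -m handwheel '[{"xyz":[1,1,20],"delta_rot":[0,0,0],"hand":-1},{"xyz":[2,1,40],"delta_rot":[0,0,0],"hand":-1},{"xyz":[2,1,60],"delta_rot":[0,0,0],"hand":-1},{"xyz":[2,1,70],"delta_rot":[0,0,0],"hand":-1},{"xyz":[2,1,70],"delta_rot":[0,0,0],"hand":-1}]'
python3 - <<'E'
from h import *
m=vision.camera_model('wrist'); im=vision.capture('wrist'); cv2.imwrite('pics/w2.png',im[:,:,::-1])
c=proj('wrist',np.array([.5047,-.2105,.0125]),m).astype(int); print(c)
e=blob(im,(c[0]-65,c[1]-65,c[0]+65,c[1]+65),lambda h:(h[...,1]<35)&(h[...,2]>140)); print(e)
p=onz('wrist',*e[0],.012,m); print(p)
go([p[0],p[1],.010])
E
```

```text
time_s: 2.7
position: [0.5019, -0.2046, 0.09]
tcp_rot: [[-0.657, 0.754, -0.001], [0.754, 0.657, 0.001], [0.002, -0.0, -1.0]]
force: [0.4, 0.7, -0.5]
opening: 0.998
grasp_force: 0.0
[275 227]
((277.01171875, 225.53866577148438), (73.39886474609375, 74.74366760253906), 174.5622100830078)
[ 0.50431646 -0.20889021  0.012     ]
shift mm [-4.3 -1.  80.6] yaw 41.1 len 81 turn None tilt [-0.0002  0.0002] pos [ 0.5023 -0.205   0.0906] t 2.75
```

```bash
python3 -m handwheel '[{"xyz":[-4.5,-1.2,25],"delta_rot":[0,0,0],"hand":-1},{"xyz":[-4.5,-1.2,50],"delta_rot":[0,0,0],"hand":-1},{"xyz":[-4.5,-1.2,70],"delta_rot":[0,0,0],"hand":-1},{"xyz":[-4.5,-1.2,80],"delta_rot":[0,0,0],"hand":-1},{"xyz":[-4.5,-1.2,80],"delta_rot":[0,0,0],"hand":-1}]'
python3 -m handwheel '[{"xyz":[0,0,0],"delta_rot":[0,0,0],"hand":1},{"xyz":[0,0,0],"delta_rot":[0,0,0],"hand":1},{"xyz":[0,0,0],"delta_rot":[0,0,0],"hand":1},{"xyz":[0,0,0],"delta_rot":[0,0,0],"hand":1},{"xyz":[0,0,0],"delta_rot":[0,0,0],"hand":1}]'
```

```text
time_s: 3.38
position: [0.5045, -0.2094, 0.0106]
tcp_rot: [[-0.657, 0.754, -0.0], [0.754, 0.657, 0.0], [0.0, -0.0, -1.0]]
force: [-0.0, 0.6, 0.3]
opening: 0.997
grasp_force: 0.0
time_s: 4.0
position: [0.5045, -0.2095, 0.0108]
tcp_rot: [[-0.657, 0.754, 0.0], [0.754, 0.657, -0.0], [-0.0, 0.0, -1.0]]
force: [-1.1, -0.4, 1.4]
opening: 0.584
grasp_force: 30.0
```

```bash
python3 -m handwheel '[{"xyz":[0,0,-50],"delta_rot":[0,0,0],"hand":1},{"xyz":[15,20,-90],"delta_rot":[0,0,0],"hand":1},{"xyz":[45,60,-110],"delta_rot":[0,0,0],"hand":1},{"xyz":[75,105,-110],"delta_rot":[0,0,0],"hand":1},{"xyz":[105,150,-110],"delta_rot":[0,0,0],"hand":1}]' >/dev/null
python3 -m handwheel '[{"xyz":[25,40,0],"delta_rot":[0,0,0],"hand":1},{"xyz":[45,75,0],"delta_rot":[0,0,0],"hand":1},{"xyz":[57,95,0],"delta_rot":[0,0,0],"hand":1},{"xyz":[62,102,0],"delta_rot":[0,0,0],"hand":1},{"xyz":[62,102,0],"delta_rot":[0,0,0],"hand":1}]'
python3 - <<'E'
from h import *
m=vision.camera_model('wrist'); im=vision.capture('wrist'); cv2.imwrite('pics/w3.png',im[:,:,::-1])
print(proj('wrist',np.array([.539,.135,.067]),m)); s=bot.read_state(); p=s['position']; print(p,s['opening'],proj('wrist',p+np.array([0,0,.004]),m))
E
```

```text
time_s: 5.25
position: [0.584, 0.0821, 0.1202]
tcp_rot: [[-0.658, 0.753, -0.001], [0.753, 0.658, -0.0], [0.0, -0.001, -1.0]]
force: [-0.6, -0.2, -1.7]
opening: 0.586
grasp_force: 30.0
[279.914763   117.42267236]
[0.58401862 0.0814712  0.12024933] 0.5843971772991585 [277.33048311 273.55538913]
```

View pics/w3.png

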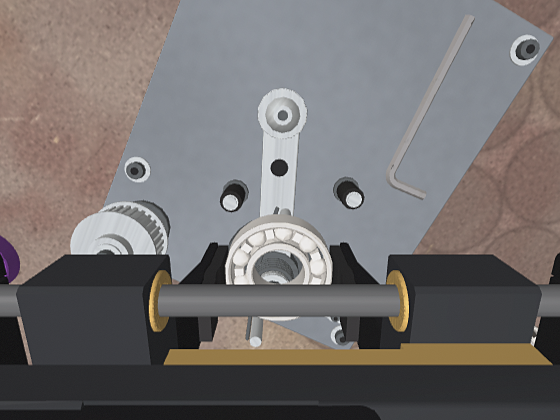

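The stud tip shows at about (282.5,115), predicted (280,117), with its collar centred at about (282,113). The held bearing's top face is centred near (278,267), where the TCP would predict (277,273.5). A crop will measure both more closely.

```bash
python3 - <<'E'
from h import *
im=cv2.imread('pics/w3.png')
a=cv2.resize(im[205:305,215:345],(780,600),interpolation=2)
b=cv2.resize(im[80:150,245:320],(225,210),interpolation=2)
a[390:600,0:225]=b
cv2.imwrite('pics/crop2.png',a)
E
```

```text
(no output)
```

View pics/crop2.png

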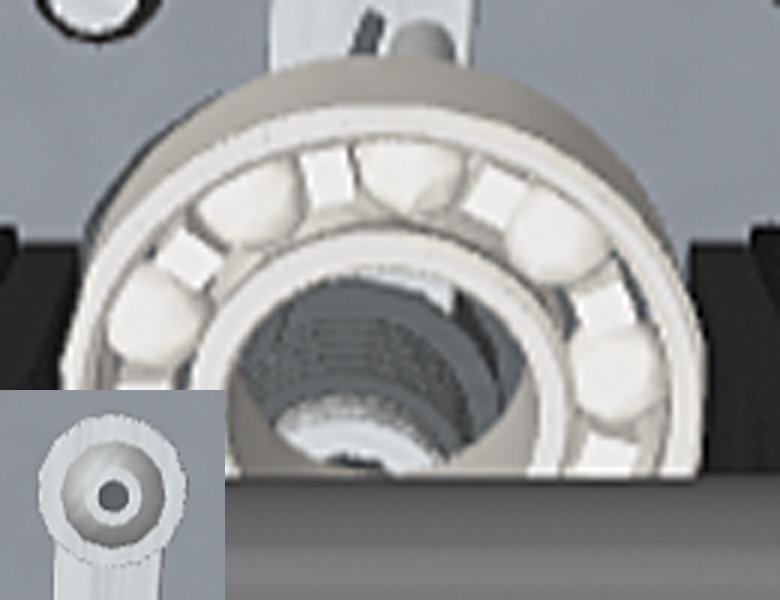

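```bash
python3 - <<'E'
from h import *
np.set_printoptions(precision=4,suppress=True)
m=vision.camera_model('wrist'); s=bot.read_state(); R=np.array(s['tcp_rot']); p=s['position']; x=R[:,0]
z=p[2]+.0042; a=onz('wrist',278.9,222.5,z,m)-.026*x; b=onz('wrist',279,250.6,z,m)-.0125*x
print('bearing in tool mm',R.T@(a-p)*1e3,R.T@(b-p)*1e3)
t=onz('wrist',282.6,115.2,.067,m); c=onz('wrist',282.7,113,.046,m); print('stud',t,c)
print('in tool',R.T@(t-p)*1e3,R.T@(c-p)*1e3)
go(p)
E
```

```text
bearing in tool mm [-0.8778  0.3094 -4.1899] [-1.1272  0.3606 -4.1957]
stud [0.5394 0.1364 0.067 ] [0.539  0.1372 0.046 ]
in tool [70.7055  2.4792 53.2759] [71.5244  2.7752 74.2759]
shift mm [0. 0. 0.] yaw 41.1 len 0 turn None tilt [-0.0011 -0.0004] pos [0.584  0.0815 0.1202] t 5.3
```

```bash
python3 -m handwheel '[{"xyz":[25,1,0],"delta_rot":[0,0,0],"hand":1},{"xyz":[50,2,10],"delta_rot":[0,0,0],"hand":1},{"xyz":[66,2.3,22],"delta_rot":[0,0,0],"hand":1},{"xyz":[72,2.3,30],"delta_rot":[0,0,0],"hand":1},{"xyz":[72,2.3,30],"delta_rot":[0,0,0],"hand":1}]'
python3 - <<'E'
from h import *
m=vision.camera_model('wrist'); im=vision.capture('wrist')
a=cv2.resize(im[205:305,215:345],(780,600),interpolation=2)[:,:,::-1]
cv2.imwrite('pics/crop3.png',a); go([.5392,.1366,.09])
E
```

```text
time_s: 5.92
position: [0.538, 0.1379, 0.0901]
tcp_rot: [[-0.657, 0.754, -0.002], [0.754, 0.657, -0.0], [0.001, -0.001, -1.0]]
force: [-0.2, -0.8, -1.7]
opening: 0.585
grasp_force: 30.0
shift mm [-0.9 -0.5  0.5] yaw 41.1 len 1 turn None tilt [ 0.     -0.0002] pos [0.539  0.1376 0.0905] t 5.975
```

View pics/crop3.png

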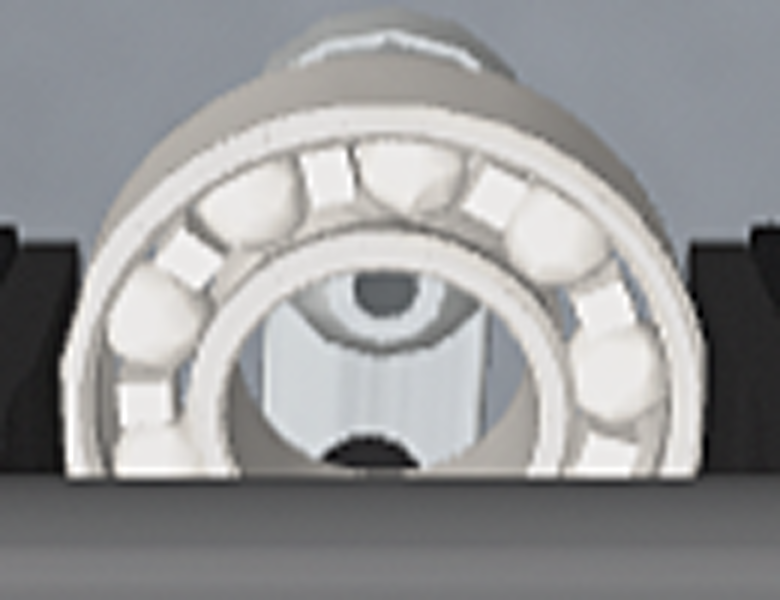

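Seen through the bore, the stud tip is at crop (387,295), which is image (279.5,254), level with the bore centre at crop 384. One range calculation before lowering.

```bash
python3 - <<'E'
from h import *
np.set_printoptions(precision=2,suppress=True)
m=vision.camera_model('wrist'); s=bot.read_state(); R=np.array(s['tcp_rot']); p=s['position']
t=onz('wrist',279.5,254,.067,m); print(t,R.T@(t-p)*1e3)
E
```

```text
[0.54 0.14 0.07] [-2.59  0.7  23.54]
```

```bash
python3 -m handwheel '[{"xyz":[-1.3,0.4,4],"delta_rot":[0,0,0],"hand":1},{"xyz":[-1.3,0.4,10],"delta_rot":[0,0,0],"hand":1},{"xyz":[-1.3,0.4,15],"delta_rot":[0,0,0],"hand":1},{"xyz":[-1.3,0.4,20],"delta_rot":[0,0,0],"hand":1},{"xyz":[-1.3,0.4,22],"delta_rot":[0,0,0],"hand":1}]'
```

```text
time_s: 6.6
position: [0.5396, 0.1371, 0.068]
tcp_rot: [[-0.657, 0.754, -0.001], [0.754, 0.657, 0.0], [0.001, -0.001, -1.0]]
force: [-0.8, 0.3, -0.1]
opening: 0.587
grasp_force: 30.0
```

```bash
python3 -m handwheel '[{"xyz":[0,0,4],"delta_rot":[0,0,0],"hand":1},{"xyz":[0,0,8],"delta_rot":[0,0,0],"hand":1},{"xyz":[0,0,10],"delta_rot":[0,0,0],"hand":1},{"xyz":[0,0,11.5],"delta_rot":[0,0,0],"hand":1},{"xyz":[0,0,11.5],"delta_rot":[0,0,0],"hand":1}]'
```

```text
time_s: 7.22
position: [0.5397, 0.1372, 0.0568]
tcp_rot: [[-0.657, 0.754, -0.001], [0.754, 0.657, 0.0], [0.001, -0.001, -1.0]]
force: [-1.8, 2.1, -1.1]
opening: 0.582
grasp_force: 30.0
```

```bash
python3 -m handwheel '[{"xyz":[0,0,0.5],"delta_rot":[0,0,0],"hand":1},{"xyz":[0,0,1],"delta_rot":[0,0,0],"hand":1},{"xyz":[0,0,1],"delta_rot":[0,0,0],"hand":1},{"xyz":[0,0,1],"delta_rot":[0,0,0],"hand":1},{"xyz":[0,0,1],"delta_rot":[0,0,0],"hand":1}]'
```

```text
time_s: 7.85
position: [0.5398, 0.1373, 0.0566]
tcp_rot: [[-0.657, 0.754, -0.0], [0.754, 0.657, 0.0], [0.0, -0.0, -1.0]]
force: [-3.3, 1.8, 5.5]
opening: 0.586
grasp_force: 30.0
```

Contact is 5.5 N upward, so the bearing is seated. Next, work out the arc about the pivot with the grip kept, turning with the arm.

```bash
python3 - <<'E'
from h import *
np.set_printoptions(precision=1,suppress=True)
s=bot.read_state(); R=np.array(s['tcp_rot']); p=np.array(s['position']); piv=np.array([.608,.0444,p[2]])
for th in np.arange(.05,.56,.05):
    c,n=np.cos(-th),np.sin(-th); Z=np.array([[c,-n,0],[n,c,0],[0,0,1]]); print(round(th,2),R.T@(piv+Z@(p-piv)-p)*1e3)
E
```

```text
0.05 [-0.6  5.7 -0. ]
0.1 [-1.5 11.4 -0. ]
0.15 [-2.7 17.1 -0. ]
0.2 [-4.2 22.6 -0. ]
0.25 [-6.  28.1 -0. ]
0.3 [-8.  33.5 -0. ]
0.35 [-10.3  38.8  -0. ]
0.4 [-12.8  44.   -0. ]
0.45 [-15.6  49.   -0. ]
0.5 [-18.7  53.9  -0. ]
0.55 [-22.   58.6  -0. ]
```

```bash
python3 -m handwheel '[{"xyz":[-0.6,5.7,0],"delta_rot":[0,0,0.05],"hand":1},{"xyz":[-1.5,11.4,0],"delta_rot":[0,0,0.1],"hand":1},{"xyz":[-2.7,17.1,0],"delta_rot":[0,0,0.15],"hand":1},{"xyz":[-4.2,22.6,0],"delta_rot":[0,0,0.2],"hand":1},{"xyz":[-6,28.1,0],"delta_rot":[0,0,0.25],"hand":1}]'
python3 - <<'E'
from h import *
np.set_printoptions(precision=1,suppress=True)
s=bot.read_state(); R=np.array(s['tcp_rot']); p=np.array(s['position']); piv=np.array([.608,.0444,p[2]]); d=p-piv
print(np.hypot(d[0],d[1]),np.degrees(np.arctan2(d[1],d[0])),R.T@np.array(s['force']))
E
```

```text
time_s: 8.48
position: [0.5618, 0.1506, 0.0565]
tcp_rot: [[-0.45, 0.893, -0.008], [0.893, 0.45, -0.001], [0.002, -0.007, -1.0]]
force: [-10.1, 0.4, 10.7]
opening: 0.579
grasp_force: 30.0
0.11585862633692637 113.50783435343328 [  4.9  -8.9 -10.6]
```

```bash
python3 -m handwheel '[{"xyz":[-0.6,5.7,0],"delta_rot":[0,0,0.05],"hand":1},{"xyz":[-1.5,11.4,0],"delta_rot":[0,0,0.1],"hand":1},{"xyz":[-2.7,17.1,0],"delta_rot":[0,0,0.15],"hand":1},{"xyz":[-3.2,18.8,0],"delta_rot":[0,0,0.165],"hand":1},{"xyz":[-3.2,18.8,0],"delta_rot":[0,0,0.165],"hand":1}]'
python3 - <<'E'
from h import *
np.set_printoptions(precision=1,suppress=True)
s=bot.read_state(); R=np.array(s['tcp_rot']); p=np.array(s['position']); piv=np.array([.608,.0444,p[2]]); d=p-piv
print(np.hypot(d[0],d[1]),np.degrees(np.arctan2(d[1],d[0])),R.T@np.array(s['force']))
E
```

```text
time_s: 9.1
position: [0.5801, 0.1572, 0.0565]
tcp_rot: [[-0.297, 0.955, -0.007], [0.955, 0.297, 0.0], [0.002, -0.007, -1.0]]
force: [-8.6, 3.4, 10.3]
opening: 0.578
grasp_force: 30.0
0.11615854422420523 103.88645351812373 [  5.8  -7.3 -10.3]
```

```bash
python3 -m handwheel '[{"xyz":[-0.1,2,0],"delta_rot":[0,0,0.017],"hand":1},{"xyz":[-0.3,4,0],"delta_rot":[0,0,0.035],"hand":1},{"xyz":[-0.5,5,0],"delta_rot":[0,0,0.043],"hand":1},{"xyz":[-0.5,5,0],"delta_rot":[0,0,0.043],"hand":1},{"xyz":[-0.5,5,0],"delta_rot":[0,0,0.043],"hand":1}]'
python3 - <<'E'
from h import *
np.set_printoptions(precision=1,suppress=True)
s=bot.read_state(); R=np.array(s['tcp_rot']); p=np.array(s['position']); piv=np.array([.608,.0444,p[2]]); d=p-piv
print(np.hypot(d[0],d[1]),np.degrees(np.arctan2(d[1],d[0])),R.T@np.array(s['force']))
E
```

```text
time_s: 9.72
position: [0.5848, 0.1583, 0.0565]
tcp_rot: [[-0.256, 0.967, -0.007], [0.967, 0.256, 0.0], [0.002, -0.007, -1.0]]
force: [-8.6, 2.6, 9.2]
opening: 0.58
grasp_force: 30.0
0.11623442059967304 101.50471666512684 [ 4.7 -7.7 -9.2]
```

```bash
python3 -m handwheel '[{"xyz":[-0.1,1.5,0],"delta_rot":[0,0,0.013],"hand":1},{"xyz":[-0.2,3,0],"delta_rot":[0,0,0.026],"hand":1},{"xyz":[-0.3,4,0],"delta_rot":[0,0,0.035],"hand":1},{"xyz":[-0.3,4,0],"delta_rot":[0,0,0.035],"hand":1},{"xyz":[-0.3,4,0],"delta_rot":[0,0,0.035],"hand":1}]'
python3 - <<'E'
from h import *
np.set_printoptions(precision=1,suppress=True)
s=bot.read_state(); R=np.array(s['tcp_rot']); p=np.array(s['position']); piv=np.array([.608,.0444,p[2]]); d=p-piv
print(np.hypot(d[0],d[1]),np.degrees(np.arctan2(d[1],d[0])),R.T@np.array(s['force']))
im=vision.capture('wrist'); cv2.imwrite('pics/w4.png',im[:,:,::-1])
E
```

```text
time_s: 10.35
position: [0.5863, 0.1587, 0.0565]
tcp_rot: [[-0.223, 0.975, -0.013], [0.975, 0.223, -0.001], [0.002, -0.013, -1.0]]
force: [-12.7, 1.2, 13.4]
opening: 0.586
grasp_force: 30.0
0.11636143074916577 100.76996155090028 [  4.  -12.2 -13.2]
```

View pics/w4.png

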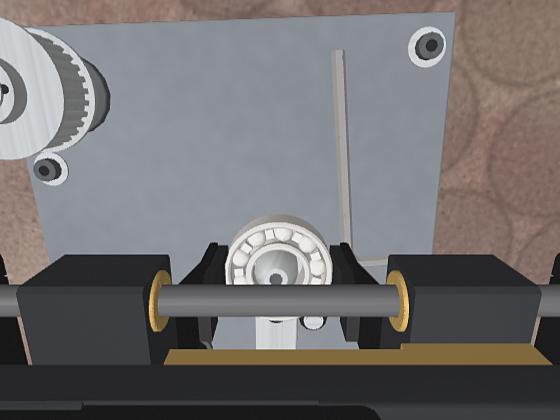

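The stud shows inside the bore of the seated bearing at about (278,270). The arm bar is up against the back stop at about (314,322). The push rose from 7.7 to 12.2 N while the arm moved only 1.5 of the 4 mm commanded, and the total turn is 0.45 rad, so the arm is on the stop.

```bash
python3 -m handwheel '[{"xyz":[0,1,0],"delta_rot":[0,0,0],"hand":1},{"xyz":[0,1,0],"delta_rot":[0,0,0],"hand":1},{"xyz":[0,1,0],"delta_rot":[0,0,0],"hand":1},{"xyz":[0,1,0],"delta_rot":[0,0,0],"hand":1},{"xyz":[0,1,0],"delta_rot":[0,0,0],"hand":1}]'
python3 -c "
from rig import workorder; print(workorder.hand_in())"
```

```text
time_s: 11.02
position: [0.5863, 0.1587, 0.0564]
tcp_rot: [[-0.223, 0.975, -0.015], [0.975, 0.223, -0.001], [0.002, -0.015, -1.0]]
force: [-15.2, 1.4, 14.3]
opening: 0.579
grasp_force: 30.0
the job is handed in; nothing more can be done
None
```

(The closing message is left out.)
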